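# Hold a chisel in the bench sharpener's guard slot

### The arm

A 6-joint arm with a two-finger parallel gripper is mounted at the origin on the work surface. World frame = base frame: x ahead of the robot, y to its left, z up, the work surface at z = 0. Lengths are in m, angles in degrees, forces in N, time in s.
With the tool pointing down it reaches from about 0.35 to 0.875 m from the base axis. Payload 4.2 kg.
Tool frame: the origin (TCP) lies midway between the tips of the shut fingers; the grasp point (between the pads) lies 19 mm behind it; z points along the fingers, y is the line along which they close (so a half turn about z gives the same grasp; the last joint's range is limited). The gripper opens to 87 mm and grips with 3 to 60 N. Pads are 19 mm wide; open, the fingers measure 117 mm over their backs; the gripper's body (75 mm by 190 mm) begins 51 mm behind the grasp point.
Start: joints at [-55.084, 22.042, 0.453, 0, -68.411, -14.817], TCP at [0.215, -0.587, 0.223] pointing down, gripper open.
Joint ranges: [-179.83, 179.83], [-69.29, 118.12], [-61.27, 80.66], [-181.25, 117.63], [-171.15, -9.14], [-177.46, 177.46]. Speed limits (degrees/s): [159.86, 159.86, 180, 180, 180, 180].

### API

Orientations are given as a 3x3 rotation matrix whose columns are the frame's x, y, z axes.
In Python, from station import r, cams gives the robot as it stands.
- The arm moves only by the tool play_rows, never from a script. Its argument "commands" is text: rows parted by semicolons, each of 6 numbers parted by spaces: the shift along the world's x, y, z normalised to -1 to 1, where 1 is 30 mm, then the turn, a rotation vector about the world's x, y, z normalised to -1 to 1, where 1 is 0.15 rad. A call has 1 to 20 rows; each row shifts and turns the commanded pose from where the row before left it; what a row does not reach is not made up. A row lasts 1/10 s, in which the tool goes at most 50 mm and 8.59 degrees, less where a joint would pass 70% of its speed; a pose out of reach is approached as far as the arm can. A call with a number of a shift or a turn outside -1 to 1 is refused whole. A call with a gripper value outside its range is refused whole. "grip" is the finger opening in mm, from 0 to 87, set as the call begins (left out, the last holds). The fingers move at their own pace and stop on an object; the grip force is fixed at half the most. Time passes only in rows, so rows that do not move let the fingers close. It gives the time, the measured TCP pose, the force, the opening and the grip force at its end, in the units of the state.
- r.sense(): the state, without advancing time (a new reading comes with each control period).
- cams.capture(name): name is "scene" or "top" or "wrist"; returns (picture, depth): 420x560x3 uint8, blue, green, red; 420x560 float32, m along the optical axis (not along the pixel's ray), 0 where there is no reading.
- cams.camera_info(name): a dict with "mtx" (3x3 intrinsics, pixels), "R" (3x3) and "t" (3): a world point X has camera coordinates R X + t. Camera axes: x right, y down, z forward; pixel columns grow to the right and rows downward; lengths in m; the calibration is good to about 2 mm. A picture is of the moment at which its call begins: read the wrist's pose just before it. camera_info takes no time and is no camera call; for the wrist camera it gives the pose at the moment of the call.
- r.finish_job(): hands the job in; it is judged then, once.
The state is a dict: "time_s": time; "joints": joint angles; "joint_velocities": joint speeds; "effort": joint torques, N m; "tcp_pos": TCP position; "ee_rot": TCP orientation; "wrist_force": force on the tool from outside, world axes, zero at the start; "moment": the same for the moment, N m; "gripper_width": opening from 0.0 (shut) to 1.0 (fully open); "gripper_force": force on a finger pad.
Only numpy, scipy, OpenCV 4.12 (cv2) and the standard library are available. Lean on these libraries where they do the work, as an engineer would, in place of code of your own. Each camera call takes 0.05 s, during which the arm holds its last target. There are 200 camera calls.

### The job

The bench sharpener's guard slot is kept free of dust by a small wooden cup turned upside down over it. Lift the cup off, stand it mouth-up on the bench without dropping it, then take the chisel from the tool block, pass its blade straight down through the guard slot and finish while still holding it there, upright and still, about two thirds of the blade below the guard plate and the handle clear of the plate. Leave the awl, the mallet and the glue bottle where they are, and do not let go of the chisel at the end.

Things in the scene. Friction and masses are not known exactly. Their poses are not given: they have to be found in the camera images.
- sharpener: Bench sharpener, fixed: grey box 150 (its x) x 130 (y) x 85 mm high, topped by a dark steel guard plate 12 mm thick, with a motor drum 64 mm across sticking out 55 mm on its +x side. Origin: centre of the underside; z up. Hollow: nothing below the slot down to the bench.
- slot (a point): Centre of the guard slot, in the middle of the guard plate at its top surface (85 mm above the bench, straight above the sharpener's origin). Through opening 8 mm along its x, 26 mm along its y, 2 mm bevel round the mouth; axes as the sharpener's. The cup hides it at the start.
- cup: Light wooden cup, 64 mm across, 58 tall, 0.07 kg; starts mouth-down over the slot. Origin: rim centre; z points out through the foot (up at the start, down when mouth-up, origin then 58 mm above the bench). Outside straight for 28 mm from the rim, then a ball of radius 32 mm to a flat foot 22 mm across. Wall 4, base 20 mm: bottom-heavy, let go on its side on the bench it rocks upright within 4 s.
- rack: Tool block of dark wood, fixed, 70 (its x) x 140 (its y) x 65 mm high, with two sockets of 10 mm (x) by 28 mm (y) at y = -35 and +35 mm. Origin: centre of the underside. The chisel stands in one socket, the awl in the other.
- chisel: Chisel standing blade-down in a socket, handle resting on the block; 135 mm long, 0.14 kg. Steel blade 6 mm thick (its x), 24 wide (y), 60 long; flat-sided wooden handle 22 (x) by 30 (y), 75 mm long. Origin: middle of the cutting end (5 mm above the bench at the start); z up the tool, handle at z = 60 to 135 mm. Fits the slot with its axes along the slot's, either way round; 2 mm play in x and y.
- awl: Awl standing in the other socket: thin round shank 60 mm long, round bulbous handle up to 28 mm across and 50 mm long. Origin: its point, z up. A bystander.
- mallet: Wooden mallet lying on the bench, head 60 x 110 x 70 mm, handle 26 mm thick reaching 170 mm out of the head along -x. Origin: under the centre of the head. A bystander.
- bottle: White glue bottle, 52 mm across and 130 mm tall. Origin: centre of its underside. A bystander.
Mind the look-alikes: they are no part of the job. What is shaped like the chisel but purple or red is not meant.

How it is judged (in metres and radians):
On the way, in this order (a step that is already met when the one before it is completed fails the run):
1. the cup is lifted off the sharpener in the gripper (height (world z) of cup above 0.11 m and contact force between the fingers and cup above 0.5 N), for 0.2 s.
2. the cup stands mouth-up on the bench, let go and at rest (angle between cup's own z axis and vertical above 2.99 rad and height (world z) of cup between 0.05 and 0.064 m and contact force between the fingers and cup below 0.1 N and linear speed of cup below 0.02 m/s), for 0.3 s.
3. the chisel is lifted out of the tool block in the gripper (height (world z) of chisel above 0.07 m and contact force between the fingers and chisel above 0.5 N), for 0.1 s.
At the end, for the whole second after the job is handed in: The gripper holds the chisel upright (0.1 rad) and still in the slot, cutting end 28 to 53 mm below the top of the guard plate (the handle starts at 60), within 4 mm of the slot's middle; the cup stands mouth-up on the bench (0.15 rad), untouched and at rest (all of step 2 and horizontal distance between chisel and slot below 0.004 m and z of chisel in the frame of slot between -0.053 and -0.028 m and angle between chisel's own z axis and vertical below 0.1 rad and angle between the x axis of chisel and the x axis of slot, either way round below 0.2 rad and contact force between the fingers and chisel above 1 N and linear speed of chisel below 0.02 m/s); the arm keeps its last pose, push and grip.
It fails at once if the cup is dropped or thrown (falls faster than 0.8 m/s out of the gripper) (linear speed of cup above 0.8 m/s and contact force between the fingers and cup below 0.05 N).
It fails at once if the awl is taken out or knocked about (distance of awl from where it was at the start of the episode above 0.03 m).
It fails at once if the mallet or the bottle is pushed away (distance of any of mallet, bottle from where it was at the start of the episode above 0.03 m).
It also fails if it takes over 58 s, if anything falls off the work surface, if the arm or the gripper's body presses on something with over 40 N, if the wrist force passes 120 N, or if a joint passes its speed limit or range.

## Working session

There is one attempt and no reset: what is moved stays moved. The work goes in short steps, Python scripts to look and compute and a tool call to move; the robot and the scene stay as the last step left them, time stands still between calls to the robot, and variables do not carry over. Pictures are saved under pics/ and viewed, at most 10 in all, crops included, and the job is handed in when it is done.

Besides the shell and the picture viewer there is one more tool, called after "Request:" as name(argument=value, ...), one argument or row to a line, values as JSON. play_rows: Moves the arm, as the interface text tells. Scaled input: -1 to 1 covers 30 mm each way for a shift and 0.15 rad each way for a turn. Its arguments: {"type":"object","properties":{"commands":{"type":"string"},"grip":{"type":"number"}},"required":["commands"]}

```bash
mkdir -p pics; ls
python3 - <<'E'
from station import r,cams
import cv2,numpy as np
s=r.sense();print(s['time_s'],s['tcp_pos'],s['ee_rot'])
for n in("scene","top"):
    p,d=cams.capture(n);cv2.imwrite(f"pics/{n}0.png",p);np.save(f"pics/{n}0.npy",d)
    i=cams.camera_info(n);print(n,i)
E
```

```text
pics
0.0 [ 0.21458085 -0.58637348  0.2214211 ] [[-9.39176347e-01 -3.43434267e-01 -8.32848550e-04]
 [-3.43435266e-01  9.39174159e-01  2.02894520e-03]
 [ 8.53805283e-05  2.19156690e-03 -9.99997595e-01]]
scene {'mtx': array([[433.12648208,   0.        , 282.99499971],
       [  0.        , 433.12648208, 214.73698782],
       [  0.        ,   0.        ,   1.        ]]), 'R': array([[ 0.53946556,  0.8417037 ,  0.02262282],
       [ 0.50767963, -0.30371293, -0.80623808],
       [-0.67174273,  0.44642283, -0.59115849]]), 't': array([-0.25729011, -0.27229307,  1.56481704])}
top {'mtx': array([[449.67673464,   0.        , 272.14653561],
       [  0.        , 449.67673464, 199.81978691],
       [  0.        ,   0.        ,   1.        ]]), 'R': array([[-0.01014291, -0.99991807, -0.00780909],
       [-0.99674337,  0.01073487, -0.07992131],
       [ 0.07999859,  0.00697302, -0.99677059]]), 't': array([-0.05464711,  0.62122746,  1.12320192])}
```

View pics/scene0.png

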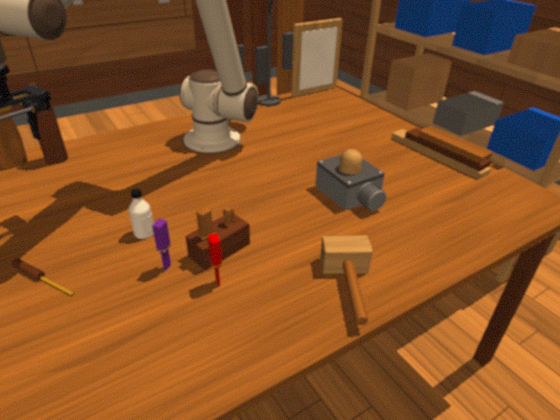

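View pics/top0.png

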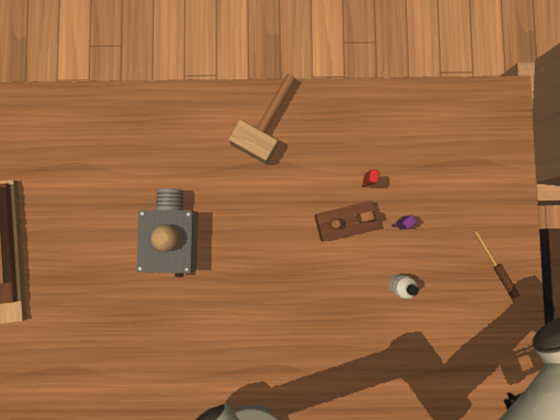

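The scene view shows the cup at (350,160) on the sharpener and the chisel handle at (205,222) in the tool block. The top view shows the cup at (165,238), the block at (348,221), the chisel at (367,216), the awl at (336,223), the purple and red decoys at (408,222) and (371,178), the bottle at (405,287) and the mallet at (255,140). Next I measure these from depth.

```bash
cat > h.py <<'E'
import numpy as np,cv2
def world(d,i):
    v,u=np.indices(d.shape);K=i['mtx']
    c=np.stack([(u-K[0,2])/K[0,0]*d,(v-K[1,2])/K[1,1]*d,d],-1)
    return (c-i['t'])@i['R']   # R^T (c-t)
def rect(m,W):
    "min-area rect of masked world xy points: centre, sizes, yaw deg"
    return cv2.minAreaRect(W[m][:,:2].astype(np.float32)*1000)
def ang(R): return R
E
python3 - <<'E'
from station import cams
from h import *
d=np.load('pics/top0.npy');i=cams.camera_info('top');W=world(d,i);z=W[...,2]
print('bench z',np.median(z[300:340,200:300]))
def show(n,u0,u1,v0,v1,a,b):
    m=np.zeros(z.shape,bool);m[v0:v1,u0:u1]=1;m&=(z>a)&(z<b)&(d>0)
    k,l,st,ce=cv2.connectedComponentsWithStats(m.astype(np.uint8))
    j=1+np.argmax(st[1:,4]);m=l==j
    print(n,m.sum(),'rect',rect(m,W),'mean',W[m].mean(0).round(4),'zmed',np.median(z[m]).round(4),z[m].max().round(4))
show('plate',125,205,200,285,.075,.092)
show('cup',125,205,200,285,.1,.16)
show('cupfoot',125,205,200,285,.139,.16)
show('rack',310,390,195,245,.055,.075)
show('chisel',350,385,195,240,.12,.16)
show('awl',320,350,205,240,.09,.14)
show('red',360,390,160,195,.05,.3)
show('purple',392,425,205,240,.05,.3)
show('bottle',385,425,265,305,.05,.2)
show('mallethead',220,290,110,170,.05,.09)
E
```

```text
bench z 3.4286796027884644e-05
plate 2784 rect ((522.2835083007812, 199.06077575683594), (131.80230712890625, 153.93661499023438), 88.56207275390625) mean [0.518  0.1982 0.0847] zmed 0.0847 0.0916
cup 614 rect ((528.3786010742188, 188.79115295410156), (61.309200286865234, 60.82672119140625), 28.944355010986328) mean [0.5283 0.1848 0.1327] zmed 0.1348 0.1494
cupfoot 192 rect ((527.9201049804688, 191.8278350830078), (38.34063720703125, 35.943023681640625), 39.85719680786133) mean [0.528  0.1905 0.1421] zmed 0.142 0.1494
rack 1366 rect ((565.2784423828125, -245.24755859375), (69.96244049072266, 140.55087280273438), 13.099527359008789) mean [ 0.5645 -0.2419  0.065 ] zmed 0.0651 0.0739
chisel 136 rect ((573.1460571289062, -278.64794921875), (21.688400268554688, 30.600112915039062), 15.127066612243652) mean [ 0.5728 -0.2773  0.1382] zmed 0.139 0.1434
awl 106 rect ((557.4850463867188, -210.79827880859375), (25.832544326782227, 25.727901458740234), 61.75881576538086) mean [ 0.5572 -0.2097  0.1086] zmed 0.11 0.1165
red 210 rect ((666.4033203125, -298.1579284667969), (23.335262298583984, 30.21745491027832), 79.3429946899414) mean [ 0.6643 -0.2947  0.1185] zmed 0.1322 0.1404
purple 224 rect ((559.3401489257812, -376.8904724121094), (22.383174896240234, 30.667875289916992), 38.49638748168945) mean [ 0.5586 -0.3723  0.1181] zmed 0.1319 0.1409
bottle 447 rect ((404.6334533691406, -377.522705078125), (45.818111419677734, 51.274803161621094), 69.3960189819336) mean [ 0.4067 -0.3729  0.0954] zmed 0.0911 0.1345
mallethead 1092 rect ((768.7736206054688, -14.957538604736328), (110.7530288696289, 60.554569244384766), 59.933555603027344) mean [ 0.7667 -0.0155  0.069 ] zmed 0.0695 0.0756
```

Request:
play_rows(
  commands="0.5 0.95 0.6 0 0 0.14;0.5 0.95 0.6 0 0 0.14;0.5 0.95 0.6 0 0 0.14;0.5 0.95 0.6 0 0 0.14;0.5 0.95 0.6 0 0 0.14;0.5 0.95 0.6 0 0 0.14;0.5 0.95 0.4 0 0 0.14;0.5 0.95 0 0 0 0.14;0.5 0.95 0 0 0 0.14;0.5 0.95 0 0 0 0.14;0.5 0.95 0 0 0 0.14;0.5 0.95 0 0 0 0.14;0.5 0.95 0 0 0 0.14;0.5 0.95 0 0 0 0.14;0.5 0.95 0 0 0 0.14;0 0.95 0 0 0 0;0 0.95 0 0 0 0;0 0.95 0 0 0 0",
  grip=87,
)

```text
time_s: 1.9
tcp_pos: [0.4395, -0.0727, 0.342]
ee_rot: [[-0.786, -0.618, -0.001], [-0.618, 0.786, 0.0], [0.001, 0.001, -1.0]]
wrist_force: [0.4, -1.1, 0.3]
gripper_width: 1.0
gripper_force: 0.0
```

Run:
```python
from station import r
s=r.sense();print(s['time_s'],s['tcp_pos'].round(4),s['ee_rot'].round(3),s['joints'])
```

```text
1.9 [ 0.4395 -0.0727  0.342 ] [[-0.786 -0.618 -0.001]
 [-0.618  0.786  0.   ]
 [ 0.001  0.001 -1.   ]] [ 1.16187810e+01  1.43368088e-01 -1.03669751e+01 -1.91381292e-02
 -7.95486286e+01 -6.34679457e+01]
```

Request:
play_rows(
  commands="0.03 0.69 -0.27 0.466 -0.596 0;0.03 0.69 -0.27 0.466 -0.596 0;0.03 0.69 -0.27 0.466 -0.596 0;0.03 0.69 -0.27 0.466 -0.596 0;0.03 0.69 -0.27 0.466 -0.596 0;0.03 0.69 -0.27 0.466 -0.596 0;0.03 0.69 -0.27 0.466 -0.596 0;0.03 0.69 -0.27 0.466 -0.596 0;0.03 0.69 -0.27 0.466 -0.596 0;0.03 0.69 -0.27 0.466 -0.596 0;0 0 0 0 0 0",
)

```text
time_s: 3.0
tcp_pos: [0.4401, 0.1112, 0.2588]
ee_rot: [[-0.428, -0.623, 0.655], [-0.323, 0.782, 0.533], [-0.844, 0.016, -0.536]]
wrist_force: [0.2, -0.9, 0.0]
gripper_width: 0.998
gripper_force: 0.0
```

Run:
```python
from station import r,cams
import cv2
s=r.sense();print(s['time_s'],s['tcp_pos'].round(4),s['ee_rot'].round(3),s['joints'].round(1))
p,d=cams.capture('wrist');cv2.imwrite('pics/w1.png',p)
from h import *
W=world(d,cams.camera_info('wrist'));z=W[...,2]
m=(z>.1)&(z<.15)&(abs(W[...,0]-.528)<.06)&(abs(W[...,1]-.192)<.06)
for a,b in((.088,.095),(.095,.105),(.105,.115),(.115,.125),(.13,.137),(.137,.15)):
    q=W[(z>a)&(z<b)&(abs(W[...,0]-.528)<.05)&(abs(W[...,1]-.192)<.05)][:,:2]
    if len(q)<10: print(a,len(q));continue
    # algebraic circle fit
    A=np.c_[2*q,np.ones(len(q))];x=np.linalg.lstsq(A,(q**2).sum(1),rcond=None)[0]
    print(a,len(q),x[:2].round(4),np.sqrt(x[2]+x[0]**2+x[1]**2).round(4))
```

```text
3.0 [0.4401 0.1112 0.2588] [[-0.428 -0.623  0.655]
 [-0.323  0.782  0.533]
 [-0.844  0.016 -0.536]] [  4.2 -10.2 -32.6 -64.3 -32.5 -10.3]
0.088 489 [0.5293 0.1909] 0.0316
0.095 735 [0.5293 0.191 ] 0.0315
0.105 766 [0.5293 0.191 ] 0.0315
0.115 874 [0.5292 0.1909] 0.0304
0.13 764 [0.5285 0.1903] 0.0239
0.137 952 [0.5257 0.1879] 0.0138
```

View pics/w1.png

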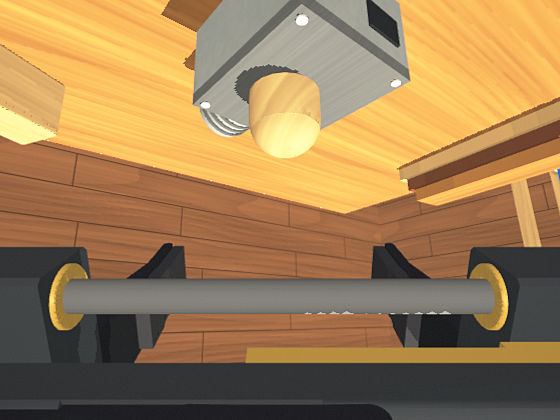

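The wrist view shows the cup at (285,115). A circle fit puts its centre at (0.529, 0.191) with radius 31.5 mm, which matches the size given. The wrist is close to its singular pose in this direction, so I'll approach along +y instead.

Request:
play_rows(
  commands="0.3 -0.2 0 0 0 0.6;0.3 -0.2 0 0 0 0.6;0.3 -0.2 0 0 0 0.6;0.3 -0.2 0 0 0 0.6;0.3 -0.2 0 0 0 0.6;0.3 -0.2 0 0 0 0.6;0.3 -0.2 0 0 0 0.6;0.3 -0.2 0 0 0 0.6;0.3 -0.2 0 0 0 0.6;0.3 -0.2 0 0 0 0.6;0 0 0 0 0 0;0 0 0 0 0 0",
)

```text
time_s: 4.25
tcp_pos: [0.531, 0.0524, 0.2603]
ee_rot: [[-0.008, -1.0, -0.014], [-0.537, -0.007, 0.843], [-0.843, 0.014, -0.537]]
wrist_force: [-1.0, 0.5, 0.1]
gripper_width: 0.996
gripper_force: 0.0
```

```bash
cat > go.py <<'E'
import sys,numpy as np
from station import r
from scipy.spatial.transform import Rotation as Ro
def go(P,R=None):
    "print state and the remaining shift/turn in row units"
    s=r.sense();M=s['ee_rot']
    print('t',round(s['time_s'],2),'tcp',s['tcp_pos'].round(4),'j',s['joints'].round(1),'w',round(s['gripper_width'],3),'gf',s['gripper_force'],'f',s['wrist_force'].round(1))
    print(M.round(3))
    print('shift',((np.array(P)-s['tcp_pos'])/.03).round(2),'turn',(Ro.from_matrix(R@M.T).as_rotvec()/.15).round(2) if R is not None else '')
def frame(A,B,flip=1):
    "tool z at azimuth A, B below horizontal (deg); tool y horizontal, at azimuth A+90 for flip=1"
    A,B=np.radians([A,B]);z=np.array([np.cos(A)*np.cos(B),np.sin(A)*np.cos(B),-np.sin(B)])
    y=flip*np.array([-np.sin(A),np.cos(A),0]);return np.c_[np.cross(y,z),y,z]
E
python3 - <<'E'
from go import *
go([.529,.08,.158],frame(90,25))
E
```

```text
t 4.25 tcp [0.531  0.0524 0.2603] j [-11.9  21.8   2.9 -55.3 -90.3  21.7] w 0.996 gf 0.0 f [-1.   0.5  0.1]
[[-0.008 -1.    -0.014]
 [-0.537 -0.007  0.843]
 [-0.843  0.014 -0.537]]
shift [-0.07  0.92 -3.41] turn [ 0.87 -0.09 -0.05]
```

Request:
play_rows(
  commands="-0.02 0.25 -0.85 0.22 -0.02 -0.01;-0.02 0.25 -0.85 0.22 -0.02 -0.01;-0.02 0.25 -0.85 0.22 -0.02 -0.01;-0.02 0.25 -0.85 0.22 -0.02 -0.01;0 0 0 0 0 0;0 0 0 0 0 0",
)

```text
time_s: 4.85
tcp_pos: [0.5281, 0.0821, 0.1595]
ee_rot: [[0.001, -1.0, -0.002], [-0.42, -0.002, 0.908], [-0.908, -0.0, -0.42]]
wrist_force: [0.0, -0.1, 0.3]
gripper_width: 1.002
gripper_force: 0.0
```

Run:
```python
from go import *
go([.529,.208,.099],frame(90,25))
```

```text
t 4.85 tcp [0.5281 0.0821 0.1595] j [-12.8  31.1  -3.4 -62.5 -85.9  36.4] w 1.002 gf 0.0 f [ 0.  -0.1  0.3]
[[ 0.001 -1.    -0.002]
 [-0.42  -0.002  0.908]
 [-0.908 -0.    -0.42 ]]
shift [ 0.03  4.2  -2.02] turn [-0.02  0.   -0.01]
```

Request:
play_rows(
  commands="0.01 0.6 -0.3 0 0 0;0 0.6 -0.3 0 0 0;0.01 0.6 -0.3 0 0 0;0 0.6 -0.3 0 0 0;0.01 0.6 -0.3 0 0 0;0 0.6 -0.3 0 0 0;0 0.6 -0.2 0 0 0;0 0 0 0 0 0;0 0 0 0 0 0",
)

```text
time_s: 5.75
tcp_pos: [0.5292, 0.2089, 0.0987]
ee_rot: [[0.002, -1.0, -0.002], [-0.418, -0.003, 0.908], [-0.908, -0.001, -0.418]]
wrist_force: [-0.6, -0.3, -0.6]
gripper_width: 1.003
gripper_force: 0.0
```

Request:
play_rows(
  commands="0 0 0 0 0 0;0 0 0 0 0 0;0 0 0 0 0 0;0 0 0 0 0 0;0 0 0 0 0 0;0 0 0 0 0 0",
  grip=50,
)

```text
time_s: 6.35
tcp_pos: [0.5296, 0.208, 0.0993]
ee_rot: [[0.002, -1.0, -0.0], [-0.418, -0.001, 0.908], [-0.908, -0.002, -0.418]]
wrist_force: [0.2, -1.4, 1.1]
gripper_width: 0.736
gripper_force: 29.9
```

Fingers stopped at 64 mm with 30 N, so the cup is held. Next: lift, carry it to free bench, and roll it about the tool axis.

Request:
play_rows(
  commands="0 0 0.5 0 0 0;0 0 1 0 0 0;0 0 1 0 0 0;0 0 1 0 0 0;0 0 1 0 0 0;0 0 1 0 0 0;0 -0.3 1 0 0 0;-0.2 -0.4 1 0 0 0;-0.2 -0.4 0 0 0.86 -0.4;-0.2 -0.4 0 0 0.86 -0.4;-0.2 -0.4 0 0 0.86 -0.4;-0.2 -0.4 0 0 0.86 -0.4;-0.2 -0.4 0 0 0.86 -0.4;-0.2 -0.4 0 0 0.86 -0.4;-0.2 -0.4 0 0 0.86 -0.4;-0.2 -0.4 0 0 0.86 -0.4;-0.2 -0.4 0 0 0.86 -0.4;-0.2 -0.4 0 0 0.86 -0.4",
)

```text
time_s: 8.15
tcp_pos: [0.4626, 0.067, 0.3249]
ee_rot: [[-0.99, -0.144, 0.004], [-0.057, 0.418, 0.907], [-0.132, 0.897, -0.421]]
wrist_force: [-0.3, -0.1, -0.8]
gripper_width: 0.739
gripper_force: 30.0
```

Run:
```python
from go import *
go([.44,.067,.2],frame(90,18,-1))
```

```text
t 8.15 tcp [0.4626 0.067  0.3249] j [-15.9  14.   -2.5 -61.5 -96.6 -59.9] w 0.739 gf 29.954444508621236 f [-0.3 -0.1 -0.8]
[[-0.99  -0.144  0.004]
 [-0.057  0.418  0.907]
 [-0.132  0.897 -0.421]]
shift [-0.75  0.   -4.16] turn [ 0.62 10.66 -4.17]
```

Request:
play_rows(
  commands="-0.06 0 0 0 0.86 -0.4;-0.06 0 0 0 0.86 -0.4;-0.06 0 0 0 0.86 -0.4;-0.06 0 0 0 0.86 -0.4;-0.06 0 0 0 0.86 -0.4;-0.06 0 -0.4 0 0.86 -0.4;-0.06 0 -0.4 0 0.86 -0.4;-0.06 0 -0.4 0 0.86 -0.4;-0.06 0 -0.4 0 0.86 -0.4;-0.06 0 -0.4 0 0.86 -0.4;-0.06 0 -0.4 0 0.86 -0.4;0 0 -0.4 0.2 0.5 -0.2;0 0 -0.4 0.3 0 0;0 0 -0.4 0.3 0 0;0 0 0 0 0 0;0 0 0 0 0 0",
)

```text
time_s: 9.75
tcp_pos: [0.4438, 0.0671, 0.2165]
ee_rot: [[-0.075, 0.997, -0.002], [0.314, 0.026, 0.949], [0.947, 0.07, -0.315]]
wrist_force: [0.9, 0.3, 0.5]
gripper_width: 0.735
gripper_force: 30.0
```

Run:
```python
from go import *
go([.44,.067,.032],frame(90,18,-1))
```

```text
t 9.75 tcp [0.4438 0.0671 0.2165] j [ -18.7   24.4  -11.2  -64.2  -93.8 -136.3] w 0.735 gf 29.965879461960867 f [0.9 0.3 0.5]
[[-0.075  0.997 -0.002]
 [ 0.314  0.026  0.949]
 [ 0.947  0.07  -0.315]]
shift [-0.13 -0.   -6.15] turn [ 0.04  0.47 -0.17]
```

Request:
play_rows(
  commands="-0.03 0 -0.6 0 0.24 -0.08;-0.03 0 -0.9 0 0.23 -0.08;-0.03 0 -0.9 0 0 0;-0.03 0 -0.9 0 0 0;0 0 -0.9 0 0 0;0 0 -0.8 0 0 0;0 0 -0.5 0 0 0;0 0 -0.3 0 0 0;0 0 -0.15 0 0 0;0 0 0 0 0 0;0 0 0 0 0 0",
)

```text
time_s: 10.85
tcp_pos: [0.4403, 0.0672, 0.0382]
ee_rot: [[-0.002, 1.0, -0.001], [0.314, 0.002, 0.949], [0.949, 0.001, -0.314]]
wrist_force: [0.2, 0.7, -0.5]
gripper_width: 0.733
gripper_force: 30.0
```

Run:
```python
from go import *
from station import cams
import cv2
go([.44,.067,.032],frame(90,18,-1))
p,d=cams.capture('scene')
cv2.imwrite('pics/s2.png',cv2.resize(p[90:290,150:450],None,fx=2.5,fy=2.5))
```

```text
t 10.85 tcp [0.4403 0.0672 0.0382] j [ -18.9   43.7  -14.6  -64.5  -84.  -119.9] w 0.733 gf 29.965481224862742 f [ 0.2  0.7 -0.5]
[[-0.002  1.    -0.001]
 [ 0.314  0.002  0.949]
 [ 0.949  0.001 -0.314]]
shift [-0.01 -0.01 -0.21] turn [ 0.04  0.01 -0.01]
```

View pics/s2.png

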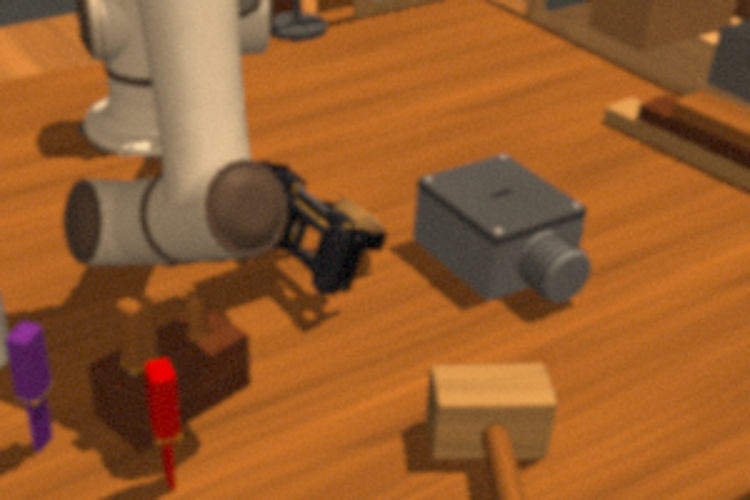

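The view shows the cup in the fingers at (355,215), tilted mouth-up near the bench. The arm is clear of the block, and the slot is uncovered at (503,193). Now lower the last few millimetres, then open and back off.

Request:
play_rows(
  commands="0 0 -0.11 0 0 0;0 0 -0.1 0 0 0;0 0 0 0 0 0;0 0 0 0 0 0",
)

```text
time_s: 11.3
tcp_pos: [0.4401, 0.0673, 0.0313]
ee_rot: [[-0.0, 1.0, -0.002], [0.314, 0.002, 0.95], [0.95, -0.0, -0.314]]
wrist_force: [-0.3, -0.1, -0.6]
gripper_width: 0.736
gripper_force: 30.0
```

Request:
play_rows(
  commands="0 0 0 0 0 0;0 0 0 0 0 0;0 0 0 0 0 0;0 -0.3 0.1 0 0 0;0 -0.8 0.25 0 0 0;0 -1 0.33 0 0 0;0 -1 0.33 0 0 0;0 -0.8 0.33 0 0 0;0 0 0.5 0 0 0;0 0 0.5 0 0 0;0 0 0 0 0 0",
  grip=87,
)

```text
time_s: 12.4
tcp_pos: [0.4405, -0.0497, 0.1034]
ee_rot: [[-0.004, 1.0, -0.001], [0.315, 0.002, 0.949], [0.949, 0.004, -0.315]]
wrist_force: [0.4, 0.4, -0.7]
gripper_width: 0.999
gripper_force: 0.0
```

```bash
cat > cup.py <<'E'
from go import *
from station import cams
from h import *
def cup():
    p,d=cams.capture('top');W=world(d,cams.camera_info('top'));z=W[...,2]
    m=(z>.02)&(z<.11)&(W[...,0]>.33)&(W[...,0]<.56)&(W[...,1]>-.1)&(W[...,1]<.115)
    k,l,st,ce=cv2.connectedComponentsWithStats(m.astype(np.uint8))
    for j in range(1,k):
        if st[j,4]>60:
            q=l==j;print('blob',st[j,4],rect(q,W),'z 5/50/95%',np.percentile(z[q],[5,50,95]).round(3),'rim pts',(z[q]>.05).sum())
    return p,W
E
python3 - <<'E'
from cup import *
go([.44,.067,.032]); p,W=cup(); cv2.imwrite('pics/t3.png',p)
E
```

```text
t 12.4 tcp [ 0.4405 -0.0497  0.1034] j [ -28.6   39.2   -7.4  -56.7  -94.8 -127. ] w 0.999 gf 0.0 f [ 0.4  0.4 -0.7]
[[-0.004  1.    -0.001]
 [ 0.315  0.002  0.949]
 [ 0.949  0.004 -0.315]]
shift [-0.02  3.89 -2.38] turn 
blob 388 ((442.8518981933594, 20.301712036132812), (60.92420959472656, 61.35783386230469), 0.32127922773361206) z 5/50/95% [0.02  0.025 0.06 ] rim pts 147
```

The cup stands at (0.443, 0.020) with its rim up at 58 mm. Next: lift clear, unwind the wrist, and point the tool down.

Request:
play_rows(
  commands="0 -0.2 1 0 0 0;0 -0.2 1 0 0 0;0 -0.2 1 0 0 0;0 -0.2 1 0 0 0;0 0 1 0 -0.9 0.3;0 0 1 0 -0.9 0.3;0 0 1 0 -0.9 0.3;0 0 0.5 0 -0.9 0.3;0 0 0 0 -0.9 0.3;0 0 0 0 -0.9 0.3;0 0 0 0 -0.9 0.3;0 0 0 0 -0.9 0.3;0 0 0 0 -0.9 0.3;0 0 0 0 -0.9 0.3;0 0 0 0 -0.9 0.3;0 0 0 0 -0.9 0.3;0 0 0 0 -0.9 0.3;0 0 0 0 -0.9 0.3;0 0 0 0 -0.9 0.3;0 0 0 0 -0.9 0.3",
)

```text
time_s: 14.45
tcp_pos: [0.4398, -0.0727, 0.3258]
ee_rot: [[-0.758, -0.653, -0.003], [-0.209, 0.239, 0.948], [-0.618, 0.719, -0.318]]
wrist_force: [-0.1, -0.5, -0.1]
gripper_width: 0.997
gripper_force: 0.0
```

Request:
play_rows(
  commands="0 0 0 0 -0.9 0.3;0 0 0 0 -0.9 0.3;0 0 0 0 -0.9 0.3;0 0 0 0 -0.9 0.3;0 0 0 0 -0.9 0.3;0 0 0 0 -0.9 0.3;0.2 -0.4 0 -0.9 0 0;0.3 -0.4 0 -0.9 0 0;0.3 -0.4 0 -0.9 0 0;0.3 -0.4 0 -0.9 0 0;0.3 -0.4 0 -0.9 0 0;0.3 -0.4 0 -0.9 0 0;0.3 -0.4 0 -0.9 0 0;0.3 -0.4 0 -0.9 0 0;0.3 -0.4 0 -0.9 0 0;0.3 -0.4 0 0 0 0;0 0 0 0 0 0",
  grip=50,
)

```text
time_s: 16.15
tcp_pos: [0.5275, -0.1928, 0.3249]
ee_rot: [[-0.009, -1.0, -0.001], [-0.999, 0.009, 0.033], [-0.033, 0.001, -0.999]]
wrist_force: [0.5, -0.4, 0.0]
gripper_width: 0.576
gripper_force: 0.0
```

Run:
```python
from cup import *
a=np.radians(193.5);y=np.array([np.cos(a),np.sin(a),0]);z=np.array([0,0,-1.]);R=np.c_[np.cross(y,z),y,z]
go([.573,-.279,.23],R); cup()
```

```text
t 16.15 tcp [ 0.5275 -0.1928  0.3249] j [ -4.6  13.1   3.   -1.9 -80.1   4.5] w 0.576 gf 0.0 f [ 0.5 -0.4  0. ]
[[-0.009 -1.    -0.001]
 [-0.999  0.009  0.033]
 [-0.033  0.001 -0.999]]
shift [ 1.52 -2.87 -3.16] turn [-0.22 -0.03  1.63]
```

Request:
play_rows(
  commands="0.3 -0.55 -0.4 -0.05 -0.01 0.33;0.3 -0.55 -0.4 -0.04 -0.01 0.33;0.3 -0.55 -0.4 -0.04 -0.01 0.33;0.3 -0.55 -0.4 -0.05 0 0.33;0.3 -0.55 -0.4 -0.04 0 0.31;0 -0.12 0 0 0 0;0 0 0 0 0 0;0 0 0 0 0 0",
)

```text
time_s: 17.0
tcp_pos: [0.5718, -0.28, 0.2673]
ee_rot: [[0.231, -0.973, 0.004], [-0.973, -0.231, -0.001], [0.002, -0.003, -1.0]]
wrist_force: [0.2, -1.4, 0.6]
gripper_width: 0.576
gripper_force: 0.0
```

Run:
```python
from cup import *
a=np.radians(193.5);y=np.array([np.cos(a),np.sin(a),0]);z=np.array([0,0,-1.]);R=np.c_[np.cross(y,z),y,z]
go([.573,-.279,.092],R)
p,d=cams.capture('wrist');cv2.imwrite('pics/w4.png',p)
W=world(d,cams.camera_info('wrist'));zz=W[...,2]
m=(zz>.125)&(zz<.155)&(abs(W[...,0]-.573)<.03)&(abs(W[...,1]+.279)<.03)
print(m.sum(), m.sum() and (rect(m,W),np.median(zz[m])))
cup()
p,d=cams.capture('scene');W=world(d,cams.camera_info('scene'));zz=W[...,2]
m=(zz>.03)&(zz<.09)&(abs(W[...,0]-.443)<.06)&(abs(W[...,1]-.02)<.07);print('cup scene',m.sum(),m.sum() and (rect(m,W),np.percentile(zz[m],[50,99])))
```

```text
t 17.0 tcp [ 0.5718 -0.28    0.2673] j [-11.6  21.7   6.3   0.  -74.4  24.9] w 0.576 gf 0.0 f [ 0.2 -1.4  0.6]
[[ 0.231 -0.973  0.004]
 [-0.973 -0.231 -0.001]
 [ 0.002 -0.003 -1.   ]]
shift [ 0.04  0.03 -5.84] turn [0.01 0.02 0.02]
1023 (((573.7739868164062, -278.2640380859375), (21.890810012817383, 29.160581588745117), 14.1301851272583), np.float64(0.13941378065624987))
blob 336 ((441.01861572265625, 21.041770935058594), (60.59047317504883, 62.38801574707031), 43.823280334472656) z 5/50/95% [0.02  0.036 0.06 ] rim pts 139
cup scene 383 (((441.0595703125, 21.055553436279297), (61.28522491455078, 67.31513977050781), 47.729225158691406), array([0.04868179, 0.06257113]))
```

View pics/w4.png

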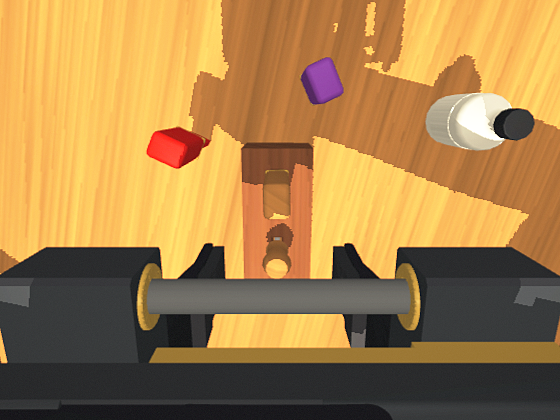

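The wrist view shows the chisel at (277,195), square to the fingers, with the red and purple decoys well outside them. Both measurements agree on (0.5735, -0.2785) and a yaw of about 13.5°. The cup is standing. Now descend and grasp.

Request:
play_rows(
  commands="0.03 0.03 -0.7 0 0 0;0.03 0.02 -0.9 0 0 0;0 0 -0.9 0 0 0;0 0 -0.9 0 0 0;0 0 -0.8 0 0 0;0 0 -0.7 0 0 0;0 0 -0.5 0 0 0;0 0 -0.3 0 0 0;0 0 -0.1 0 0 0;0 0 0 0 0 0;0 0 0 0 0 0",
)

```text
time_s: 18.25
tcp_pos: [0.5745, -0.2784, 0.0936]
ee_rot: [[0.232, -0.973, 0.004], [-0.973, -0.232, -0.002], [0.003, -0.004, -1.0]]
wrist_force: [0.4, 0.9, 0.4]
gripper_width: 0.573
gripper_force: 0.0
```

Request:
play_rows(
  commands="0 0 0 0 0 0;0 0 0 0 0 0;0 0 0 0 0 0;0 0 0 0 0 0;0 0 0 0 0 0;0 0 0 0 0 0",
  grip=8,
)

```text
time_s: 18.85
tcp_pos: [0.5738, -0.2783, 0.0926]
ee_rot: [[0.232, -0.973, 0.002], [-0.973, -0.232, -0.001], [0.002, -0.002, -1.0]]
wrist_force: [-0.6, 0.0, 1.1]
gripper_width: 0.253
gripper_force: 29.9
```

Request:
play_rows(
  commands="0 0 0.3 0 0 0;0 0 0.6 0 0 0;0 0 1 0 0 0;0 0 1 0 0 0;0 0 1 0 0 0;0 0 1 0 0 0;0 0 1 0 0 0;0 0 0 0 0 0;0 0 0 0 0 0",
)

```text
time_s: 19.75
tcp_pos: [0.5737, -0.278, 0.2698]
ee_rot: [[0.232, -0.973, 0.004], [-0.973, -0.232, -0.0], [0.001, -0.003, -1.0]]
wrist_force: [-0.5, -0.7, -2.0]
gripper_width: 0.25
gripper_force: 29.9
```

Run:
```python
from cup import *
a=np.radians(178.6);y=np.array([np.cos(a),np.sin(a),0]);z=np.array([0,0,-1.]);R=np.c_[np.cross(y,z),y,z]
go([.523,.199,.27],R)
for n in('top','scene'):
    p,d=cams.capture(n);i=cams.camera_info(n);K,Rm,t=i['mtx'],i['R'],i['t'];C=-Rm.T@t
    # rays onto plate-top plane z=.085
    v,u=np.indices(d.shape);ray=np.stack([(u-K[0,2])/K[0,0],(v-K[1,2])/K[1,1],np.ones(d.shape)],-1)@Rm
    P=C+ray*((.085-C[2])/ray[...,2])[...,None]
    W=world(d,i);pl=(abs(W[...,2]-.085)<.006)&(abs(W[...,0]-.522)<.1)&(abs(W[...,1]-.199)<.09)
    print(n,'plate',rect(pl,W),rect(pl,P))
    g=p.astype(float).sum(2);near=(abs(P[...,0]-.522)<.03)&(abs(P[...,1]-.199)<.03)
    th=(np.median(g[near])+g[near].min())/2;m=near&(g<th);print('slot',m.sum(),np.median(g[near]),g[near].min(),P[m].mean(0),m.sum()>2 and rect(m,P))
```

```text
t 19.75 tcp [ 0.5737 -0.278   0.2698] j [-11.3  21.7   6.7  -0.  -74.8  24.7] w 0.25 gf 29.944347823038697 f [-0.5 -0.7 -2. ]
[[ 0.232 -0.973  0.004]
 [-0.973 -0.232 -0.   ]
 [ 0.001 -0.003 -1.   ]]
shift [-1.69e+00  1.59e+01  1.00e-02] turn [ 0.01  0.02 -1.72]
top plate ((520.1923217773438, 198.9711151123047), (131.16456604003906, 149.59564208984375), 88.48716735839844) ((519.626953125, 198.25588989257812), (131.8587188720703, 148.4970703125), 89.39315032958984)
slot 34 283.0 151.0 [0.51945631 0.20050997 0.085     ] ((520.4334106445312, 199.53042602539062), (24.23421859741211, 7.186779022216797), 89.42376708984375)
scene plate ((530.2197875976562, 199.22317504882812), (137.38548278808594, 175.65188598632812), 88.08341979980469) ((532.2979736328125, 196.2037353515625), (140.6593780517578, 184.38558959960938), 88.35147857666016)
slot 16 273.0 194.0 [0.51920603 0.20283843 0.085     ] ((519.9619140625, 202.71771240234375), (22.377275466918945, 11.531501770019531), 59.60281753540039)
```

The plate and slot measurements agree: slot at about (0.520, 0.1995), yaw about -1°. Carry the chisel just past the slot so the wrist camera gets a close view of it.

Request:
play_rows(
  commands="-0.1 0.5 0 0 0 0;-0.1 0.98 0 0 0 0;-0.1 0.98 0 0 0 -0.1;-0.1 0.98 0 0 0 -0.1;-0.1 0.98 0 0 0 -0.1;-0.1 0.98 0 0 0 -0.1;-0.1 0.98 0 0 0 -0.1;-0.1 0.98 0 0 0 -0.1;-0.1 0.98 0 0 0 -0.1;-0.1 0.98 0 0 0 -0.1;-0.1 0.98 0 0 0 -0.1;-0.1 0.98 0 0 0 -0.1;-0.1 0.98 0 0 0 -0.1;-0.1 0.98 0 0 0 -0.1;-0.1 0.98 0 0 0 -0.1;-0.1 0.98 0 0 0 -0.1;-0.1 0.98 0 0 0 -0.1;-0.1 0.98 0 0 0 -0.1;0 0.4 0 0 0 -0.08;0 0 0 0 0 0",
)

```text
time_s: 21.85
tcp_pos: [0.5189, 0.2498, 0.2683]
ee_rot: [[-0.016, -1.0, 0.0], [-1.0, 0.016, -0.003], [0.003, -0.0, -1.0]]
wrist_force: [0.5, 0.2, -1.9]
gripper_width: 0.25
gripper_force: 29.9
```

Run:
```python
from cup import *
a=np.radians(179);y=np.array([np.cos(a),np.sin(a),0]);z=np.array([0,0,-1.]);R=np.c_[np.cross(y,z),y,z]
go([.520,.1995,.19],R)
p,d=cams.capture('wrist');i=cams.camera_info('wrist');cv2.imwrite('pics/w5.png',p);np.save('pics/w5.npy',d)
K,Rm,t=i['mtx'],i['R'],i['t'];C=-Rm.T@t;print('cam',C.round(3))
v,u=np.indices(d.shape);ray=np.stack([(u-K[0,2])/K[0,0],(v-K[1,2])/K[1,1],np.ones(d.shape)],-1)@Rm
P=C+ray*((.085-C[2])/ray[...,2])[...,None];W=world(d,i)
pl=(abs(W[...,2]-.085)<.004)&(abs(W[...,0]-.522)<.1)&(abs(W[...,1]-.199)<.09)
print('plate z',np.median(W[pl][:,2]),rect(pl,W))
m=(W[...,2]<.075)&(abs(P[...,0]-.52)<.025)&(abs(P[...,1]-.2)<.03)&(d>0)
print('hole',m.sum(),m.sum() and (P[m].mean(0),rect(m,P)))
```

```text
t 21.85 tcp [0.5189 0.2498 0.2683] j [ 41.9  15.6  -2.3   0.1 -72.1 -42.8] w 0.25 gf 29.944558921270072 f [ 0.5  0.2 -1.9]
[[-0.016 -1.     0.   ]
 [-1.     0.016 -0.003]
 [ 0.003 -0.    -1.   ]]
shift [ 0.04 -1.68 -2.61] turn [ 0.02  0.   -0.01]
cam [0.518 0.179 0.431]
plate z 0.08493184825400257 ((520.6068725585938, 199.50445556640625), (130.3697967529297, 150.6185760498047), 88.43779754638672)
hole 252 (array([0.52037544, 0.19866442, 0.085     ]), ((520.3909301757812, 199.13926696777344), (24.83399772644043, 7.292539596557617), 89.00374603271484))
```

View pics/w5.png

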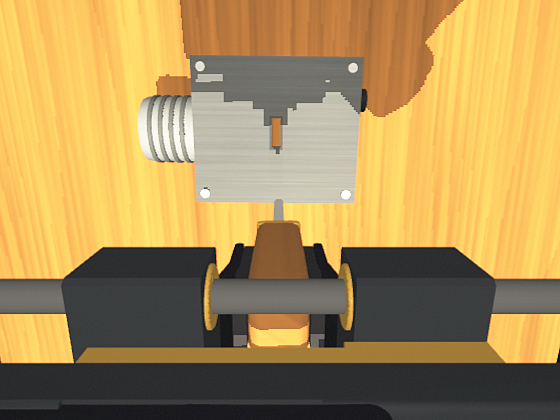

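The wrist view shows the slot at (277,133) and the blade at (279,210), in line with it. The slot is measured at (0.5204, 0.1993) with yaw -1°. I check the blade in the same picture.

Run:
```python
from cup import *
d=np.load('pics/w5.npy');W=world(d,cams.camera_info('wrist'))  # arm has not moved
m=np.zeros(d.shape,bool);m[195:262,245:310]=1
m&=(d>0)&(W[...,2]>.175)&(abs(W[...,1]-.24)<.04)
for a in np.arange(.175,.30,.01):
    q=W[m&(W[...,2]>a)&(W[...,2]<=a+.01)]
    if len(q)>3: print(a.round(3),len(q),'x',np.percentile(q[:,0],[2,98]).round(4),'mid',np.mean(np.percentile(q[:,0],[2,98])).round(4),'y',np.percentile(q[:,1],[5,50,95]).round(4))
```

```text
0.175 6 x [0.5172 0.5204] mid 0.5188 y [0.2379 0.2381 0.2382]
0.185 29 x [0.5158 0.5217] mid 0.5188 y [0.237  0.2371 0.2373]
0.195 40 x [0.5159 0.5216] mid 0.5188 y [0.2369 0.2371 0.2374]
0.205 38 x [0.516  0.5215] mid 0.5188 y [0.2369 0.2372 0.2374]
0.215 51 x [0.5161 0.5214] mid 0.5188 y [0.2368 0.2372 0.2374]
0.225 42 x [0.5163 0.5213] mid 0.5188 y [0.237  0.2372 0.2375]
0.235 17 x [0.5119 0.5249] mid 0.5184 y [0.2341 0.2343 0.2345]
0.245 272 x [0.5079 0.5297] mid 0.5188 y [0.2339 0.2343 0.2366]
0.255 294 x [0.5085 0.5291] mid 0.5188 y [0.234  0.2344 0.2364]
0.265 420 x [0.5055 0.5335] mid 0.5195 y [0.234  0.2345 0.2397]
0.275 511 x [0.5061 0.5329] mid 0.5195 y [0.234  0.2346 0.2397]
0.285 485 x [0.5083 0.5298] mid 0.5191 y [0.234  0.2344 0.2369]
0.295 185 x [0.5101 0.5275] mid 0.5188 y [0.234  0.2344 0.235 ]
```

The blade is upright at (0.5188, 0.2492), so the shift needed is x +1.6 mm and y -49.9 mm. Move over the slot and descend to just above the plate.

Request:
play_rows(
  commands="0.025 -0.4 0 0 0 0;0.025 -0.8 0 0 0 0;0 -0.46 0 0 0 0;0 0 -0.6 0 0 0;0 0 -0.9 0 0 0;0 0 -0.8 0 0 0;0 0 -0.4 0 0 0;0 0 -0.2 0 0 0;0 0 0 0 0 0;0 0 0 0 0 0;0 0 0 0 0 0",
)

```text
time_s: 23.0
tcp_pos: [0.522, 0.1991, 0.1837]
ee_rot: [[-0.018, -1.0, 0.004], [-1.0, 0.018, -0.0], [0.0, -0.004, -1.0]]
wrist_force: [0.5, -0.0, -1.2]
gripper_width: 0.248
gripper_force: 29.9
```

Run:
```python
from cup import *
a=np.radians(178.9);y=np.array([np.cos(a),np.sin(a),0]);z=np.array([0,0,-1.]);R=np.c_[np.cross(y,z),y,z]
go([.5205,.1999,.1316],R);go([.5205,.1999,.1316],R)
```

```text
t 23.0 tcp [0.522  0.1991 0.1837] j [ 37.6  17.3 -12.6   0.2 -59.9 -38.7] w 0.248 gf 29.944322369992733 f [ 0.5 -0.  -1.2]
[[-0.018 -1.     0.004]
 [-1.     0.018 -0.   ]
 [ 0.    -0.004 -1.   ]]
shift [-0.05  0.03 -1.74] turn [ 0.    0.03 -0.01]
t 23.0 tcp [0.522  0.1991 0.1837] j [ 37.6  17.3 -12.6   0.2 -59.9 -38.7] w 0.248 gf 29.944322369992733 f [ 0.5 -0.  -1.2]
[[-0.018 -1.     0.004]
 [-1.     0.018 -0.   ]
 [ 0.    -0.004 -1.   ]]
shift [-0.05  0.03 -1.74] turn [ 0.    0.03 -0.01]
```

Request:
play_rows(
  commands="-0.03 0.02 0 0 0.02 0;0 0 -0.1 0 0 0;0 0 -0.15 0 0 0;0 0 -0.15 0 0 0;0 0 -0.15 0 0 0;0 0 -0.1 0 0 0;0 0 0 0 0 0;0 0 0 0 0 0",
)

```text
time_s: 23.8
tcp_pos: [0.5205, 0.1993, 0.1629]
ee_rot: [[-0.018, -1.0, -0.001], [-1.0, 0.018, -0.002], [0.002, 0.001, -1.0]]
wrist_force: [-0.4, -0.3, -2.0]
gripper_width: 0.253
gripper_force: 29.9
```

The blade is 10 mm into the slot with no contact force. Continue down.

Request:
play_rows(
  commands="0 0 -0.15 0 0 0;0 0 -0.2 0 0 0;0 0 -0.2 0 0 0;0 0 -0.2 0 0 0;0 0 -0.15 0 0 0;0 0 -0.1 0 0 0;0 0 -0.04 0 0 0;0 0 0 0 0 0;0 0 0 0 0 0;0 0 0 0 0 0;0 0 0 0 0 0",
)

```text
time_s: 24.9
tcp_pos: [0.5205, 0.1994, 0.132]
ee_rot: [[-0.018, -1.0, -0.0], [-1.0, 0.018, -0.001], [0.001, 0.0, -1.0]]
wrist_force: [-0.8, 0.2, -1.6]
gripper_width: 0.253
gripper_force: 29.9
```

Run:
```python
from cup import *
go([.5205,.1999,.1316]); cup()
p,d=cams.capture('scene');cv2.imwrite('pics/s6.png',cv2.resize(p[90:290,150:450],None,fx=2.5,fy=2.5))
d=cams.capture('wrist')[1];W=world(d,cams.camera_info('wrist'))
m=np.zeros(d.shape,bool);m[190:262,245:310]=1
m&=(d>0)&(abs(W[...,1]-.187)<.012)&(W[...,2]>.08)
for a in np.arange(.085,.125,.005):
    q=W[m&(W[...,2]>a)&(W[...,2]<=a+.005)]
    if len(q)>3: print(a.round(3),len(q),'x',np.percentile(q[:,0],[2,98]).round(4),'y',np.median(q[:,1]).round(4))
```

```text
t 24.9 tcp [0.5205 0.1994 0.132 ] j [ 37.6  20.3 -16.4   0.1 -53.4 -38.7] w 0.253 gf 29.944505570456386 f [-0.8  0.2 -1.6]
[[-0.018 -1.    -0.   ]
 [-1.     0.018 -0.001]
 [ 0.001  0.    -1.   ]]
shift [-0.    0.02 -0.01] turn 
blob 369 ((441.0162048339844, 20.991905212402344), (60.56492614746094, 62.52504348754883), 44.471824645996094) z 5/50/95% [0.02 0.03 0.06] rim pts 139
0.085 592 x [0.5031 0.5392] y 0.1838
0.09 27 x [0.5176 0.5227] y 0.1878
0.095 12 x [0.5178 0.5225] y 0.1879
0.105 34 x [0.5113 0.5291] y 0.1849
0.11 172 x [0.5092 0.5311] y 0.1849
0.115 131 x [0.5101 0.5302] y 0.185
0.12 131 x [0.5098 0.5302] y 0.1849
```

View pics/s6.png

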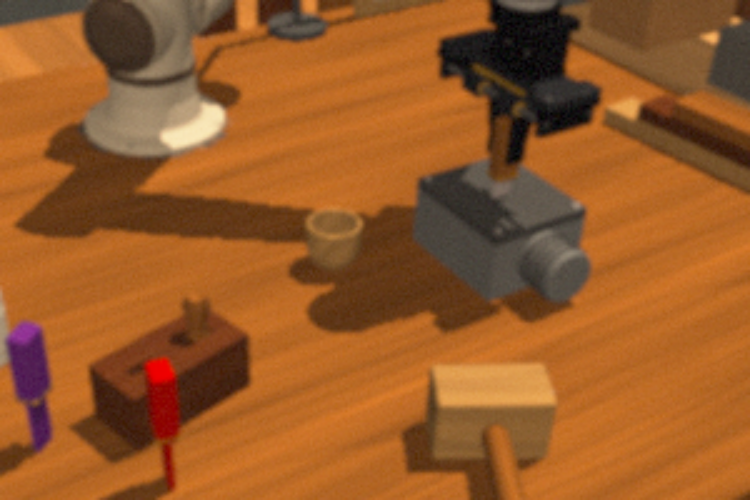

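The cup stands mouth-up at (333,238). The chisel is upright in the slot at (500,180) with the handle about 20 mm above the plate, and the awl, mallet and block are in place. Handing in.

```bash
python3 -c "
from station import r
print(r.finish_job())"
```

```text
the job is handed in; nothing more can be done
None
```

The job is handed in, result not reported: the cup stands mouth-up on the bench and the gripper holds the chisel upright and still, its blade about 40 mm below the top of the guard plate; the awl, mallet and bottle were not touched.

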